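Hold a scroll-frame corner square while the glue grabs

ROBOT

A 6-joint arm with a two-finger parallel gripper is mounted at the origin on the work surface. World frame = base frame: x ahead of the robot, y to its left, z up, the work surface at z = 0. Lengths are in m, angles in rad, forces in N, time in s.
With the tool pointing down it reaches from about 0.35 to 0.775 m from the base axis. Payload 5.5 kg.
Tool frame: the origin (TCP) lies at the very end of the fingers, on their centre line; the grasp point (between the pads) lies 19 mm behind it (ctrl.grip_point_offset is the distance from the TCP to the grasp point, in m); x points along the fingers, y is the direction in which the jaws open and shut, and the axes are right-handed (so a half turn about x gives the same grasp; the last joint's range is limited). The gripper opens to 85 mm and grips with 20 to 120 N. Pads are 22 mm wide; open, the fingers measure 114 mm over their backs; the gripper's body (76 mm by 85 mm) begins 54 mm behind the grasp point. The pads swing forward as they close: fully open they stand 13 mm farther back than shut.
Start: joints at [1.162, 0.313, 0.046, 1.304, 0, 1.431], TCP at [0.153, 0.554, 0.231] pointing down, gripper open.
Joint ranges: [-2.76, 2.76], [-0.86, 1.69], [-1.03, 1.26], [-2.2, 2.34], [-1.47, 1.5], [-3.14, 3.14]. Speed limits (rad/s): [2.57, 2.57, 3.14, 3.14, 3.14, 3.14].

INTERFACE

Orientations are given as a unit quaternion [x, y, z, w].
In Python, from bench import ctrl, viewer gives the robot as it stands. The module is installed in compiled form; this text tells all that it offers.
- The arm moves only by the tool carry_out, never from a script. Its argument "steps" is a list of rows, each a list of 3 entries, a list of its own where there are three numbers: the finger opening in m, from 0 to 0.0854, then the shift along the tool's x, y, z in m, then the turn, a rotation vector about the tool's x, y, z in degrees. In form: [[claw, [dx, dy, dz], [ax, ay, az]], ...]. A call has 1 to 5 rows; each row shifts and turns the pose as measured when the row begins, along the tool's axes as they then stand; what a row does not reach is not made up. A row lasts 1/12 s, in which the tool goes at most 41.7 mm and 7.16 degrees, less where a joint would pass 70% of its speed; a pose out of reach is approached as far as the arm can. A call with a gripper value outside its range is refused whole. The fingers move at their own pace and stop on an object; "force" is the grip in N (left out, the last holds). Time passes only in rows, so rows that do not move let the fingers close. It gives the time, the measured TCP pose, the force and the opening at its end, in the units of the state.
- ctrl.state(): the state, without advancing time (a new reading comes with each control period).
- viewer.get_image(name): name is "scene" or "top" or "wrist"; returns (picture, depth): 384x512x3 uint8, red, green, blue; 384x512 float32, m along the optical axis (not along the pixel's ray), 0 where there is no reading.
- viewer.camera_model(name): a dict with "K" (3x3 intrinsics, pixels), "R" (3x3) and "t" (3): a world point X has camera coordinates R X + t. Camera axes: x right, y down, z forward; pixel columns grow to the right and rows downward; lengths in m; the calibration is good to about 2 mm. The wrist camera is an equidistant fisheye: a pixel r from the principal point sees the ray r / f radians off the axis. A picture is of the moment at which its call begins: read the wrist's pose just before it. camera_model takes no time and is no camera call; for the wrist camera it gives the pose at the moment of the call.
- ctrl.job_done(): hands the job in, once; it reports no verdict.
The state is a dict: "t": time; "joint_pos": joint angles; "qd": joint speeds; "joint_efforts": joint torques, N m; "tcp_pos": TCP position; "tcp_rot": TCP orientation; "force": force on the tool from outside, world axes, zero at the start; "ft_torque": the same for the moment, N m; "finger_gap": opening from 0.0 (shut) to 1.0 (fully open).
Only numpy, scipy, OpenCV 4.12 (cv2) and the standard library are available. Lean on these libraries where they do the work, as an engineer would, in place of code of your own. Each camera call takes 0.05 s, during which the arm holds its last target.

TASK

The corner of a small dark-wood scroll frame lies freshly glued on the plywood board, one of its two battens leaning inward out of square. Take the aluminium square by its wooden grip, bring it down level onto the board, or just clear of it, inside the corner with its heel in the corner, and press it firmly in until its two outer edges bear on both battens and the leaning batten is pushed right out against its stop, at a right angle. Finish while still gripping the square and pressing it against both battens; leave everything else on the table where it is.

Things in the scene. Friction and masses are not known exactly. Their poses are not given: they have to be found in the camera images.
- square: Loose L-shaped aluminium square lying flat, about 0.24 kg: two legs each 140 long (outer edge), 30 wide, 8 thick, at 90 degrees. Origin at the underside of its outer heel (outer corner of the L); x runs along one leg's outer edge, y along the other's, z up. A diagonal brace, 20 wide, 8 thick, joins the legs and carries an upright wooden grip.
- grip (a point): Point in the wooden grip at the height to hold it: 55, 55, 34 from the square's origin along its x, y, z. The grip is a block 60 long, 22 thick, from 8 to 48 above the square's underside, centred over this point; its length runs along the brace, its 22 thickness along the line from the heel, at 45 degrees between the square's x and y.
- jig: Fixed plywood board, 235 x 235 x 12 thick, under the frame corner. Origin at its underside, below the inside corner where the battens meet. x runs along the fixed batten's inner face, y along the other batten's inner face once square, z up. The square lies at positive x, y on the board's top (z = 12; board reaches 200 from the corner), its x along this x, its y along this y.
- fixed_batten: The immovable dark-wood batten, 30 wide, 14 high above the board's top, its inner face on the jig's x axis, 190 long from the inside corner. Origin at the inside corner, at the height of the board's top; axes as the jig's.
- swing_batten: The leaning dark-wood batten, 30 wide, 14 high above the board's top, 190 long from the inside corner; it swings flat on the board about an upright pin line at the inside corner. Origin at the inside corner at the height of the board's top, y along its inner face away from the corner.
- lean (a joint): Angle (rad) by which the leaning batten is swung inward from square, towards the fixed batten: 0 = square with the fixed batten and hard against its stop, up to 0.14. It is stiff (about 1 to 2 N at its far end moves it) and stays where it is left.
- inkstone: Bystander: dark rectangular inkstone, 90 x 130 x 24. Origin at the centre of its underside.
- glue_bottle: Bystander: white bottle with an orange cap, 48 across, 110 high. Origin at the centre of its underside.
- water_pot: Bystander: yellow cup, 70 across, 55 high. Origin at the centre of its underside.
- paperweight: Bystander: brass bar 30 x 180 x 18. Origin at the centre of its underside.
- brush: Bystander: writing brush lying down, about 280 long, 17 thick. Origin at the underside, about the middle of its handle.
- ink_jar: Bystander: black jar with a red cap, 60 across, 70 high. Origin at the centre of its underside.

How it is judged:
By the outcome, as a careful person would: the job done as asked, in the order asked, and still so for the second after the job is handed in, while the arm keeps its last pose, push and grip.
It also fails if it takes over 45 s, if anything falls off the work surface, if the arm or the gripper's body presses on something with over 40 N, if the wrist force passes 120 N, or if a joint passes its speed limit or range.

## Working session

There is one attempt and no reset: what is moved stays moved. The work goes in short steps, Python scripts to look and compute and a tool call to move; the robot and the scene stay as the last step left them, time stands still between calls to the robot, and variables do not carry over. Pictures are saved under pics/ and viewed, and the job is handed in when it is done.

Besides the shell and the picture viewer there is one more tool, called after "Request:" as name(argument=value, ...), one argument or row to a line, values as JSON. carry_out: Moves the arm, as the interface text tells. Its arguments: {"type":"object","properties":{"steps":{"type":"array","items":{"type":"array"}},"force":{"type":"number"}},"required":["steps"]}

```bash
mkdir -p pics; ls; cat > h.py <<'E'
import numpy as np, cv2
from bench import ctrl, viewer
def grab(name,tag):
    cm=viewer.camera_model(name); im,d=viewer.get_image(name)
    cv2.imwrite(f'pics/{tag}.png',im[:,:,::-1]); np.savez(f'{tag}.npz',im=im,d=d,K=cm['K'],R=cm['R'],t=cm['t'])
def load(tag):
    z=np.load(f'{tag}.npz'); return z['im'],z['d'],z['K'],z['R'],z['t']
def plane(uv,z,K,R,t):
    uv=np.atleast_2d(uv).astype(float)
    r=np.c_[(uv[:,0]-K[0,2])/K[0,0],(uv[:,1]-K[1,2])/K[1,1],np.ones(len(uv))]@R
    c=-R.T@t
    return c+r*((z-c[2])/r[:,2])[:,None]
def pts(d,K,R,t):
    v,u=np.mgrid[:d.shape[0],:d.shape[1]]
    p=np.stack([(u-K[0,2])/K[0,0]*d,(v-K[1,2])/K[1,1]*d,d],-1)
    return (p-t)@R
E
python3 - <<'E'
from h import *
print(ctrl.state(), ctrl.grip_point_offset)
for n in('top','scene'):
    grab(n,n+'0'); print(viewer.camera_model(n))
E
```

```text
pics
{'t': 0.0, 'joint_pos': array([ 1.16238457e+00,  3.13990683e-01,  4.49547265e-02,  1.30358828e+00,
       -9.93599742e-07,  1.43124182e+00]), 'qd': array([-0.0005602 ,  0.00048557, -0.00063378,  0.00030209, -0.00021049,
       -0.00067345]), 'joint_efforts': array([ 2.36261272e-03, -4.80629826e+01,  2.98529792e+01,  1.94323983e-02,
       -2.34285053e-04,  9.48151211e-06]), 'tcp_pos': array([0.15251387, 0.55386756, 0.23040448]), 'tcp_rot': array([ 0.09414707,  0.70090154, -0.09539157,  0.7005525 ]), 'force': array([-0.68848376,  0.94678047,  0.61770237]), 'ft_torque': array([-0.02555193, -0.06194622,  0.02870985]), 'finger_gap': 0.9961226533080814} 0.0187
{'K': array([[406.45295305,   0.        , 252.41370638],
       [  0.        , 406.45295305, 190.30232259],
       [  0.        ,   0.        ,   1.        ]]), 'R': array([[ 0.00362358, -0.99998858,  0.0031156 ],
       [-0.99866498, -0.0037793 , -0.05151668],
       [ 0.05152786, -0.00292477, -0.99866727]]), 't': array([-0.02092825,  0.59063334,  1.40680808])}
{'K': array([[440.33123973,   0.        , 247.02900428],
       [  0.        , 440.33123973, 188.46771961],
       [  0.        ,   0.        ,   1.        ]]), 'R': array([[-0.70650301,  0.70770553, -0.00252604],
       [ 0.58196362,  0.57893631, -0.5710964 ],
       [-0.40270566, -0.40495138, -0.82087912]]), 't': array([ 0.41537538, -0.31383286,  1.82036582])}
```

View pics/top0.png

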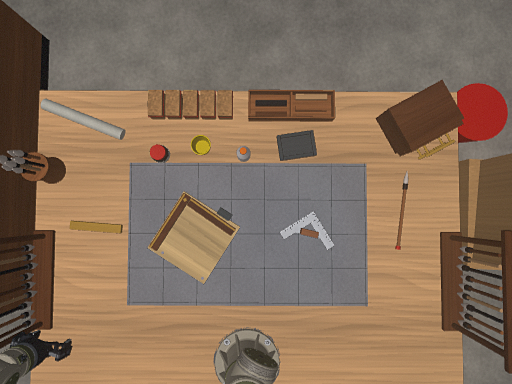

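View pics/scene0.png

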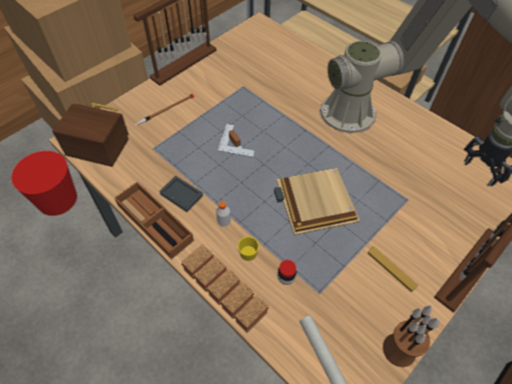

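```bash
python3 - <<'E'
from h import *
im=cv2.imread('pics/top0.png')
a=cv2.resize(im[180:295,135:255],None,fx=5,fy=5,interpolation=cv2.INTER_CUBIC)
cv2.imwrite('pics/jig.png',a)
a=cv2.resize(im[200:260,270:345],None,fx=8,fy=8,interpolation=cv2.INTER_CUBIC)
cv2.imwrite('pics/sq.png',a)
E
```

```text
(no output)
```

View pics/jig.png

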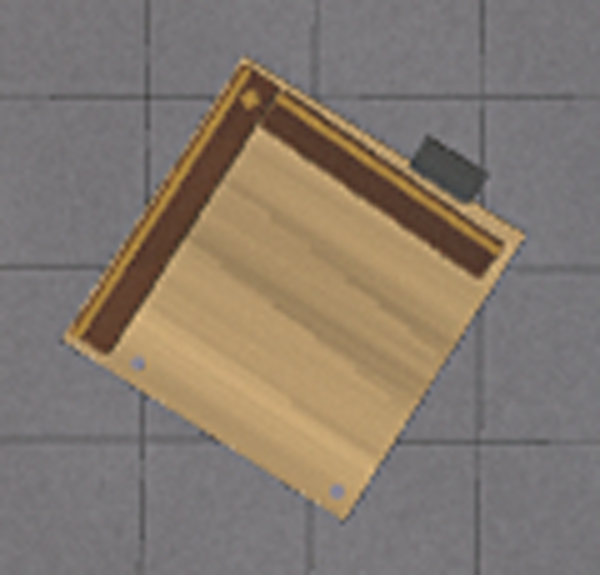

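View pics/sq.png

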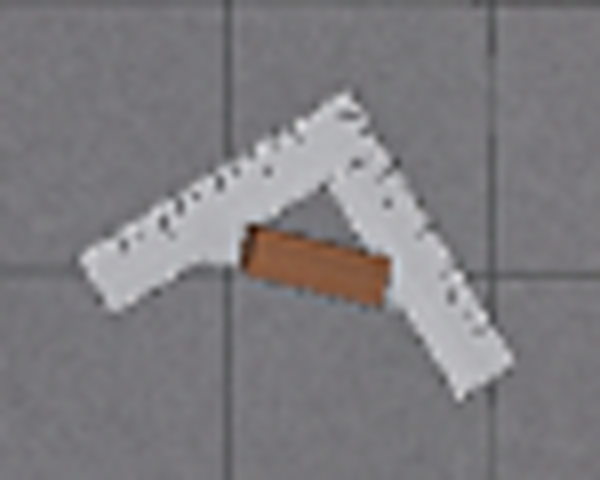

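```bash
cat > meas.py <<'E'
from h import *
im,d,K,R,t=load('top0')
hsv=cv2.cvtColor(im,cv2.COLOR_RGB2HSV).astype(int)
def line(pix,z):
    # fit a line in the world
    p=plane(pix,z,K,R,t)[:,:2]; vx,vy,x,y=cv2.fitLine(p.astype(np.float32),cv2.DIST_HUBER,0,1e-4,1e-4).ravel(); 
    r=(p-[x,y])@np.array([-vy,vx]); return np.array([x,y]),np.array([vx,vy]),np.abs(r).max()*1e3
def inter(a,b):
    s=np.linalg.solve(np.c_[a[1],-b[1]],b[0]-a[0]); return a[0]+s[0]*a[1]
def edge(p0,p1,n=40,half=3,img=None,trim=.08):
    # sub-pixel strongest gradient along normals to p0-p1
    p0,p1=np.array(p0,float),np.array(p1,float); dd=(p1-p0)/np.linalg.norm(p1-p0); nn=np.array([-dd[1],dd[0]])
    out=[];s=np.arange(-half,half+.01,.25)
    for f in np.linspace(trim,1-trim,n):
        q=p0+f*(p1-p0); xy=(q+s[:,None]*nn).astype(np.float32)
        v=cv2.remap(img.astype(np.float32),xy[:,:1],xy[:,1:],cv2.INTER_LINEAR).ravel()
        g=np.abs(np.gradient(v)); g=g**2; out.append(q+nn*(s@g/g.sum()))
    return np.array(out)
gray=cv2.cvtColor(im,cv2.COLOR_RGB2GRAY)
c5=lambda u,v:((u+.5)/5-.5+135,(v+.5)/5-.5+180)
c8=lambda u,v:((u+.5)/8-.5+270,(v+.5)/8-.5+200)
if __name__=='__main__':
    ang=lambda v:np.degrees(np.arctan2(v[1],v[0]))
    H=c8(350,92);X=c8(80,262);Y=c8(513,362)
    lx=line(edge(H,X,img=gray),.008);ly=line(edge(H,Y,img=gray),.008)
    heel=inter(lx,ly);print('sq heel',heel,'angs',ang(lx[1]),ang(ly[1]),lx[2],ly[2])
    print('ends',plane([H,X,Y],.008,K,R,t))
    # board
    B=[c5(244,60),c5(525,235),c5(345,522),c5(66,340)]
    P=plane(B,.012,K,R,t);print('board',P[:,:2],[np.linalg.norm(P[i]-P[i-1]) for i in range(4)])
    rt=line(edge(B[1],B[2],img=gray),.012);bt=line(edge(B[2],B[3],img=gray),.012);lf=line(edge(B[3],B[0],img=gray),.012)
    print('board angs',ang(rt[1]),ang(bt[1]),ang(lf[1]))
    C=c5(262,127);F=c5(110,352);S=c5(483,278)
    fx=line(edge(C,F,img=gray),.026);sw=line(edge(C,S,img=gray),.026)
    print('corner .026',inter(fx,sw),'angs',ang(fx[1]),ang(sw[1]),fx[2],sw[2])
    fx=line(edge(C,F,img=gray),.012);sw=line(edge(C,S,img=gray),.012)
    print('corner .012',inter(fx,sw),'angs',ang(fx[1]),ang(sw[1]))
    far=inter(rt,bt); print('far corner',far, 'corner from far', [far+0])
    # depth check
    p=pts(d,K,R,t)
    for n,(u,v) in dict(board=(195,245),fix=c5(170,240),leg=c8(170,220),grip=c8(315,265),table=(300,280)).items():
        print(n,p[int(round(v)),int(round(u))])
    m=(hsv[...,0]<15)&(hsv[...,1]>110);m[:200]=0;m[260:]=0;m[:,:295]=0;m[:,325:]=0
    vv,uu=np.nonzero(m);print('grip',len(uu),cv2.minAreaRect(plane(np.c_[uu,vv],.048,K,R,t)[:,:2].astype(np.float32)))
E
python3 meas.py
```

```text
sq heel [ 0.51833266 -0.23049018] angs -57.819214 32.4918 4.547196445141042 4.616820594595822
ends [[ 0.51894625 -0.23271883  0.008     ]
 [ 0.44426642 -0.11427949  0.008     ]
 [ 0.40141277 -0.3034716   0.008     ]]
board [[0.58540612 0.22307823]
 [0.46384748 0.02551414]
 [0.26521348 0.14917462]
 [0.38991529 0.34444058]] [np.float64(0.2300988612720814), np.float64(0.2319656776637943), np.float64(0.23398158450292425), np.float64(0.231688013926556)]
board angs -31.938845 57.738262 -32.15518
corner .026 [0.5400721  0.21082269] angs -32.21766 55.218605 0.8226185454080005 0.8840347762971327
corner .012 [0.54029703 0.21306166] angs -32.21764 55.218597
far corner [0.2664433 0.1499086] corner from far [array([0.2664433, 0.1499086], dtype=float32)]
board [0.39984785 0.17977983 0.01665985]
fix [0.45871217 0.26883227 0.02628011]
leg [ 0.46290967 -0.15438799  0.00741572]
grip [ 0.44417881 -0.21204634  0.04504461]
table [ 0.27790641 -0.18641257 -0.00036631]
grip 103 ((0.4452309012413025, -0.21143686771392822), (0.06022682413458824, 0.019758649170398712), 76.19495391845703)
```

```bash
cat > plan.py <<'E'
import sys
from h import *
from scipy.spatial.transform import Rotation as Ro
def info():
    s=ctrl.state(); M=Ro.from_quat(s['tcp_rot']).as_matrix(); y=M[:,1]
    print('t %.2f'%s['t'],'tcp',s['tcp_pos'].round(4),'yaw_y %.2f'%np.degrees(np.arctan2(y[1],y[0])),'xdown',M[:,0].round(4),'j',s['joint_pos'].round(3),'gap %.3f'%s['finger_gap'],'F',s['force'].round(1),'T',s['ft_torque'].round(2))
    return s,M
def goto(p,yaw=None,n=5):
    """print rows: n equal parts to p with tool down, tool-y heading yaw deg"""
    s,M=info(); p=np.array(p); y=M[:,1]; y0=np.degrees(np.arctan2(y[1],y[0]))
    yaw=y0 if yaw is None else yaw
    dy=(yaw-y0+180)%360-180
    def Rt(a):
        a=np.radians(a);X=np.array([0,0,-1.]);Y=np.array([np.cos(a),np.sin(a),0]);return np.c_[X,Y,np.cross(X,Y)]
    pc=s['tcp_pos'];Mc=M
    for i in range(n):
        pn=s['tcp_pos']+(p-s['tcp_pos'])*(i+1)/n; Mn=Rt(y0+dy*(i+1)/n)
        print('mm',(Mc.T@(pn-pc)*1e3).round(1),'deg',np.degrees(Ro.from_matrix(Mc.T@Mn).as_rotvec()).round(2)); pc,Mc=pn,Mn
E
python3 - <<'E'
from plan import *
goto([.36,.33,.20],-12.8,8)
E
```

```text
t 0.10 tcp [0.1525 0.5539 0.2305] yaw_y 74.60 xdown [-6.0e-04 -1.5e-03 -1.0e+00] j [1.162 0.314 0.045 1.304 0.    1.431] gap 0.997 F [ 0.6  0.6 -0.3] T [-0.03  0.03 -0.02]
mm [  3.8 -20.1  32.4] deg [10.92 -0.    0.09]
mm [  3.8 -13.6  35.7] deg [10.92  0.    0.  ]
mm [ 3.8 -6.6 37.6] deg [10.92  0.    0.  ]
mm [ 3.8  0.7 38.2] deg [10.92  0.    0.  ]
mm [ 3.8  7.9 37.3] deg [10.92  0.    0.  ]
mm [ 3.8 14.8 35.2] deg [10.92  0.    0.  ]
mm [ 3.8 21.2 31.7] deg [10.92  0.    0.  ]
mm [ 3.8 26.8 27.1] deg [10.92  0.    0.  ]
```

```bash
python3 - <<'E'
from plan import *
goto([.29,.41,.20],39.6,5)
E
```

```text
t 0.10 tcp [0.1525 0.5539 0.2305] yaw_y 74.60 xdown [-6.0e-04 -1.5e-03 -1.0e+00] j [1.162 0.314 0.045 1.304 0.    1.431] gap 0.997 F [ 0.6  0.6 -0.3] T [-0.03  0.03 -0.02]
mm [  6.1 -20.4  34.2] deg [ 7.   -0.01  0.09]
mm [  6.1 -16.1  36.4] deg [7. 0. 0.]
mm [  6.1 -11.6  38.1] deg [7. 0. 0.]
mm [ 6.1 -6.9 39.2] deg [7. 0. 0.]
mm [ 6.1 -2.  39.8] deg [7. 0. 0.]
```

Request:
carry_out(
  steps=[
    [0.085,[0.006,-0.02,0.034],[7,0,0]],
    [0.085,[0.006,-0.016,0.036],[7,0,0]],
    [0.085,[0.006,-0.012,0.038],[7,0,0]],
    [0.085,[0.006,-0.007,0.039],[7,0,0]],
    [0.085,[0.006,-0.002,0.039],[7,0,0]],
  ],
)

```text
t: 0.52
tcp_pos: [0.2866, 0.4113, 0.1975]
tcp_rot: [0.303, 0.64, -0.304, 0.638]
force: [0.6, -0.5, 0.4]
finger_gap: 0.996
```

```bash
python3 - <<'E'
from plan import *
goto([.40,.26,.19],4.6,5)
E
```

```text
t 0.52 tcp [0.2866 0.4113 0.1975] yaw_y 39.18 xdown [-2.4e-03  5.0e-04 -1.0e+00] j [ 0.801  0.185 -0.205  1.181  0.002  1.688] gap 0.996 F [ 0.6 -0.5  0.4] T [ 0.01 -0.03  0.03]
mm [ 1.4 -1.5 37.8] deg [ 6.92 -0.1   0.09]
mm [ 1.5  3.  37.7] deg [6.92 0.   0.  ]
mm [ 1.5  7.5 37.1] deg [6.92 0.   0.  ]
mm [ 1.5 11.9 35.9] deg [6.92 0.   0.  ]
mm [ 1.5 16.2 34.2] deg [6.92 0.   0.  ]
```

Request:
carry_out(
  steps=[
    [0.085,[0.001,-0.002,0.038],[7,0,0]],
    [0.085,[0.001,0.003,0.038],[7,0,0]],
    [0.085,[0.001,0.007,0.037],[7,0,0]],
    [0.085,[0.001,0.012,0.036],[7,0,0]],
    [0.085,[0.001,0.016,0.034],[7,0,0]],
  ],
)

```text
t: 0.93
tcp_pos: [0.4004, 0.249, 0.1887]
tcp_rot: [0.483, 0.515, -0.487, 0.513]
force: [0.4, 0.8, -0.4]
finger_gap: 0.995
```

```bash
python3 - <<'E'
from plan import *
print(viewer.camera_model('wrist')); grab('wrist','w1')
goto([.44,.06,.19],-12.8,5)
E
```

```text
{'K': array([[297.31863964,   0.        , 252.47227825],
       [  0.        , 297.31863964, 194.25794625],
       [  0.        ,   0.        ,   1.        ]]), 'R': array([[ 0.99826581,  0.05850523, -0.00651952],
       [ 0.05737999, -0.94231921,  0.32976058],
       [ 0.01314925, -0.32956281, -0.94404208]]), 't': array([-0.4132021 ,  0.18198031,  0.41737533])}
t 0.98 tcp [0.4045 0.2441 0.1884] yaw_y 2.61 xdown [-0.0035 -0.0059 -1.    ] j [ 0.376  0.139 -0.284  1.153 -0.004  1.901] gap 0.996 F [ 3.4 -2.8  0.3] T [-0.2  -0.14 -0.01]
mm [-0.1  5.4 37.1] deg [3.08 0.33 0.21]
mm [-0.3  7.4 36.8] deg [3.08 0.   0.  ]
mm [-0.3  9.4 36.3] deg [3.08 0.   0.  ]
mm [-0.3 11.3 35.8] deg [3.08 0.   0.  ]
mm [-0.3 13.2 35.1] deg [3.08 0.   0.  ]
```

View pics/w1.png

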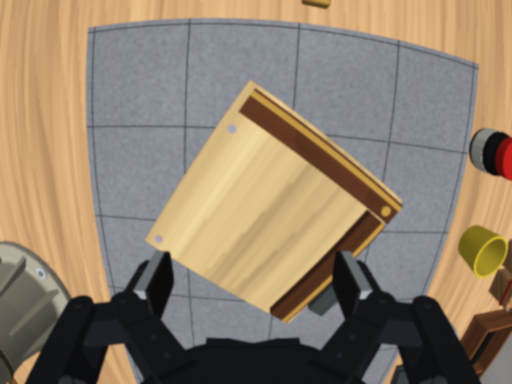

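```bash
cat >> h.py <<'E'
def wplane(uv,z,K,R,t):
    uv=np.atleast_2d(uv).astype(float).reshape(-1,1,2)
    n=cv2.fisheye.undistortPoints(uv,K,np.zeros(4)).reshape(-1,2)
    r=np.c_[n,np.ones(len(n))]@R; c=-R.T@t
    return c+r*((z-c[2])/r[:,2])[:,None]
def wproj(X,K,R,t):
    p=(np.atleast_2d(X)@R.T+t).reshape(-1,1,3)
    return cv2.fisheye.projectPoints(p,np.zeros(3),np.zeros(3),K,np.zeros(4))[0].reshape(-1,2)
def fitl(p):
    vx,vy,x,y=cv2.fitLine(p[:,:2].astype(np.float32),cv2.DIST_HUBER,0,1e-5,1e-5).ravel(); r=(p[:,:2]-[x,y])@np.array([-vy,vx])
    return np.array([x,y]),np.array([vx,vy]),np.sqrt((r**2).mean())*1e3
E
python3 - <<'E'
from meas import *
from h import *
im,d,K,R,t=load('w1'); g=cv2.cvtColor(im,cv2.COLOR_RGB2GRAY)
ang=lambda v:np.degrees(np.arctan2(v[1],v[0]))
cv2.imwrite('pics/w1z.png',cv2.resize(im[70:330,140:420,::-1],None,fx=2.1,fy=2.1,interpolation=cv2.INTER_CUBIC))
far,a,b,=(148,241),(251,81),(402,205)
print('board',wplane([far,a,b,(288,323)],.012,K,R,t)[:,:2])
E
```

```text
board [[0.27180918 0.15066113]
 [0.39209579 0.34731294]
 [0.58953914 0.21888152]
 [0.46425049 0.02667591]]
```

View pics/w1z.png

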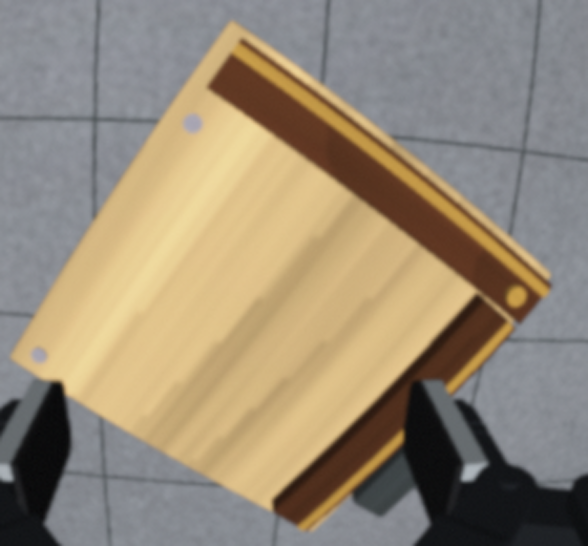

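```bash
python3 - <<'E'
from meas import edge,inter
from h import *
im,d,K,R,t=load('w1'); g=cv2.cvtColor(im,cv2.COLOR_RGB2GRAY)
ang=lambda v:np.degrees(np.arctan2(v[1],v[0]))
print('cam',-R.T@t)
c=lambda u,v:((u+.5)/2.1-.5+140,(v+.5)/2.1-.5+70)
f=fitl(wplane(edge(c(208,88),c(478,294),img=g),.026,K,R,t))
s=fitl(wplane(edge(c(478,294),c(415,360),img=g,half=2),.012,K,R,t))
s2=fitl(wplane(edge(c(478,294),c(275,498),img=g,half=2),.012,K,R,t))
print(ang(f[1]),ang(s[1]),ang(s2[1]),f[2],s[2],s2[2],inter(f,s),inter(f,s2))
b=fitl(wplane(edge((148,241),(251,81),img=g),.012,K,R,t));print('board',ang(b[1]),b[2])
b=fitl(wplane(edge((251,81),(402,205),img=g),.012,K,R,t));print('board',ang(b[1]),b[2])
E
```

```text
cam [0.39655533 0.33320941 0.33131607]
-32.244804 55.157616 55.35506 0.07176273241884921 0.1588409311711704 0.10660665946430689 [0.5423391 0.2131664] [0.5422859  0.21319996]
board 58.283314 0.8324693975193747
board -32.34707 0.5065906720119714
```

Request:
carry_out(
  steps=[
    [0.085,[0,0.005,0.037],[3,0,0]],
    [0.085,[0,0.007,0.037],[3,0,0]],
    [0.085,[0,0.009,0.036],[3,0,0]],
    [0.085,[0,0.011,0.036],[3,0,0]],
    [0.085,[0,0.013,0.035],[3,0,0]],
  ],
)

```text
t: 1.4
tcp_pos: [0.4382, 0.0591, 0.1874]
tcp_rot: [-0.55, -0.442, 0.554, -0.442]
force: [1.2, -0.2, -0.4]
finger_gap: 0.993
```

```bash
python3 - <<'E'
from plan import *
goto([.40,-.17,.19],-12.8,6)
E
```

```text
t 1.40 tcp [0.4382 0.0591 0.1874] yaw_y -12.67 xdown [-0.0055 -0.004  -1.    ] j [-0.045  0.082 -0.352  1.142 -0.004  1.747] gap 0.993 F [ 1.2 -0.2 -0.4] T [ 0.04 -0.06  0.01]
mm [-0.2  2.2 38.7] deg [0.02 0.29 0.25]
mm [-0.4  2.2 38.7] deg [0.02 0.   0.  ]
mm [-0.4  2.2 38.7] deg [0.02 0.   0.  ]
mm [-0.4  2.2 38.7] deg [0.02 0.   0.  ]
mm [-0.4  2.2 38.7] deg [0.02 0.   0.  ]
mm [-0.4  2.2 38.7] deg [0.02 0.   0.  ]
```

Request:
carry_out(
  steps=[
    [0.085,[0,0.002,0.039],[0,0.2,0.2]],
    [0.085,[0,0.002,0.039],[0,0,0]],
    [0.085,[0,0.002,0.039],[0,0,0]],
    [0.085,[0,0.002,0.039],[0,0,0]],
    [0.085,[0,0.002,0.039],[0,0,0]],
  ],
)

```text
t: 1.82
tcp_pos: [0.4043, -0.141, 0.1869]
tcp_rot: [-0.551, -0.442, 0.552, -0.443]
force: [1.1, -0.8, 0.4]
finger_gap: 0.996
```

Request:
carry_out(
  steps=[
    [0.085,[0,0,0.03],[0,0,0]],
    [0.085,[0,0,0.02],[0,0,0]],
    [0.085,[0,0,0],[0,0,0]],
  ],
)

```text
t: 2.07
tcp_pos: [0.3913, -0.1981, 0.1865]
tcp_rot: [-0.552, -0.44, 0.554, -0.441]
force: [0.5, 0.3, 0.1]
finger_gap: 0.995
```

```bash
python3 - <<'E'
from plan import *
grab('wrist','w2'); info()
E
```

```text
t 2.12 tcp [ 0.3913 -0.1966  0.1863] yaw_y -12.89 xdown [-7.0e-04 -1.7e-03 -1.0e+00] j [-0.648  0.07  -0.369  1.132 -0.002  1.148] gap 0.996 F [ 0.7 -0.5 -0.4] T [-0.    0.01  0.01]
```

View pics/w2.png

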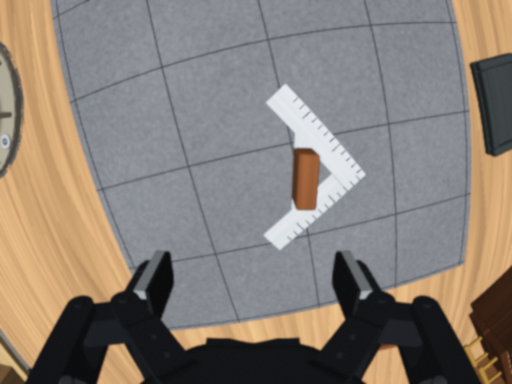

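```bash
cat > sq.py <<'E'
from meas import edge,inter
from h import *
def sq(tag,H,X,Y,z):
    im,d,K,R,t=load(tag); g=cv2.cvtColor(im,cv2.COLOR_RGB2GRAY); g=cv2.GaussianBlur(g,(0,0),.7)
    ang=lambda v:np.degrees(np.arctan2(v[1],v[0]))%180
    lx=fitl(wplane(edge(H,X,img=g,half=3),z,K,R,t)); ly=fitl(wplane(edge(H,Y,img=g,half=3),z,K,R,t))
    h=inter(lx,ly); print('angs',ang(lx[1]),ang(ly[1]),lx[2],ly[2],'heel',h,'legs',[np.linalg.norm(wplane([q],z,K,R,t)[0,:2]-h) for q in(X,Y)])
    return h,ang(lx[1]),ang(ly[1])
E
python3 - <<'E'
from sq import *
from plan import goto
h,ax,ay=sq('w2',(364.5,174),(287,84),(279,249),.008)
a=np.radians((ax+(ay+90))/2 if abs(ax-ay-90)>90 else (ax+ay+90)/2)
x=np.array([np.cos(a),np.sin(a)]);y=np.array([-x[1],x[0]])
print(np.degrees(a),'grip',h+.055*(x+y))
im,d,K,R,t=load('w2');hsv=cv2.cvtColor(im,cv2.COLOR_RGB2HSV)
m=cv2.inRange(hsv,(0,110,40),(15,255,255));m[:130]=0;m[230:]=0;m[:,:280]=0;m[:,330:]=0
v,u=np.nonzero(m);print(cv2.minAreaRect(wplane(np.c_[u,v],.048,K,R,t)[:,:2].astype(np.float32)),u.min(),u.max(),v.min(),v.max())
E
```

```text
angs 121.74575 31.760689 0.09714192320110145 0.1548522494625622 heel [ 0.5205754  -0.23056999] legs [np.float64(0.1378407623867242), np.float64(0.1394622025661734)]
121.75321 grip [ 0.44486326 -0.21274664]
((0.44329994916915894, -0.20824293792247772), (0.061484694480895996, 0.024480335414409637), 76.71778869628906) 293 318 149 208
```

```bash
python3 - <<'E'
from plan import *
goto([.4449,-.2127,.0155],-13.25,5)
E
```

```text
t 2.12 tcp [ 0.3913 -0.1966  0.1863] yaw_y -12.89 xdown [-7.0e-04 -1.7e-03 -1.0e+00] j [-0.648  0.07  -0.369  1.132 -0.002  1.148] gap 0.996 F [ 0.7 -0.5 -0.4] T [-0.    0.01  0.01]
mm [34.2 11.2  0.7] deg [0.07 0.11 0.02]
mm [34.2 11.2  0.7] deg [0.07 0.   0.  ]
mm [34.2 11.2  0.7] deg [0.07 0.   0.  ]
mm [34.2 11.2  0.7] deg [0.07 0.   0.  ]
mm [34.2 11.2  0.7] deg [0.07 0.   0.  ]
```

Horizontal first with a partial descent, then check.

Request:
carry_out(
  steps=[
    [0.06,[0.01,0.028,0.0018],[0.35,0.1,0]],
    [0.06,[0.03,0.028,0.0018],[0,0,0]],
    [0.06,[0.04,0,0],[0,0,0]],
    [0.06,[0,0,0],[0,0,0]],
  ],
)

```text
t: 2.45
tcp_pos: [0.4479, -0.2107, 0.1057]
tcp_rot: [0.555, 0.438, -0.553, 0.44]
force: [-2.2, 1.4, -0.8]
finger_gap: 0.698
```

```bash
python3 - <<'E'
from plan import *
goto([.4449,-.2127,.0155],-13.25,3)
E
```

```text
t 2.45 tcp [ 0.4479 -0.2107  0.1057] yaw_y -13.21 xdown [ 3.4e-03 -5.0e-04 -1.0e+00] j [-6.030e-01  2.350e-01 -3.810e-01  9.520e-01  1.000e-03  1.198e+00] gap 0.698 F [-2.2  1.4 -0.8] T [ 0.12  0.1  -0.  ]
mm [30.1 -0.9  0.9] deg [ 0.01 -0.02 -0.2 ]
mm [30.1 -0.8  0.9] deg [0.01 0.   0.  ]
mm [30.1 -0.8  0.9] deg [0.01 0.   0.  ]
```

Request:
carry_out(
  steps=[
    [0.06,[0.025,-0.002,0.002],[0,0,-0.2]],
    [0.06,[0.025,0,0],[0,0,0]],
    [0.06,[0.02,0,0],[0,0,0]],
    [0.06,[0.01,0,0],[0,0,0]],
    [0.06,[0,0,0],[0,0,0]],
  ],
)

```text
t: 2.87
tcp_pos: [0.4477, -0.2062, 0.027]
tcp_rot: [0.553, 0.442, -0.552, 0.441]
force: [0.0, -0.9, 0.3]
finger_gap: 0.705
```

```bash
python3 - <<'E'
from plan import *
goto([.4449,-.2127,.0155],-13.25,1); grab('wrist','w3')
E
```

```text
t 2.87 tcp [ 0.4477 -0.2062  0.027 ] yaw_y -12.67 xdown [-2.0e-04  2.3e-03 -1.0e+00] j [-0.596  0.321 -0.486  0.765  0.002  1.196] gap 0.705 F [ 0.  -0.9  0.3] T [ 0.05  0.02 -0.  ]
mm [11.5 -1.3  7. ] deg [ 0.58 -0.12  0.04]
```

View pics/w3.png

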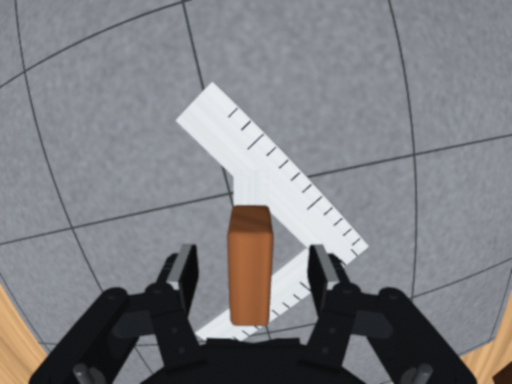

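Request:
carry_out(
  steps=[
    [0.06,[0.004,-0.001,0.007],[0.5,0,0]],
    [0.06,[0.006,0,0],[0,0,0]],
    [0.06,[0,0,0],[0,0,0]],
  ],
)

```text
t: 3.17
tcp_pos: [0.4481, -0.2144, 0.0215]
tcp_rot: [0.555, 0.438, -0.553, 0.441]
force: [-0.3, -0.6, 0.9]
finger_gap: 0.705
```

```bash
python3 - <<'E'
from plan import *
goto([.4449,-.2127,.0155],-13.25,1)
E
```

```text
t 3.17 tcp [ 0.4481 -0.2144  0.0215] yaw_y -13.11 xdown [ 0.0056 -0.0016 -1.    ] j [-0.609  0.33  -0.491  0.745  0.002  1.191] gap 0.705 F [-0.3 -0.6  0.9] T [0.06 0.01 0.03]
mm [ 6.  -3.6 -0.9] deg [ 0.14  0.02 -0.33]
```

Request:
carry_out(
  steps=[
    [0.06,[0.006,-0.004,-0.001],[0.1,0,-0.3]],
    [0.06,[0,0,0],[0,0,0]],
  ],
)

```text
t: 3.33
tcp_pos: [0.4453, -0.2135, 0.0166]
tcp_rot: [0.555, 0.438, -0.554, 0.44]
force: [0.1, 0.9, -0.8]
finger_gap: 0.702
```

```bash
python3 - <<'E'
from plan import *
goto([.4449,-.2127,.0155],-13.25,1)
E
```

```text
t 3.33 tcp [ 0.4453 -0.2135  0.0166] yaw_y -13.27 xdown [ 0.0027 -0.0022 -1.    ] j [-0.61   0.333 -0.501  0.733 -0.     1.193] gap 0.702 F [ 0.1  0.9 -0.8] T [0.01 0.05 0.01]
mm [ 1.1 -0.6 -0.7] deg [-0.02  0.08 -0.18]
```

Request:
carry_out(
  steps=[
    [0.01,[0.001,0,0],[0,0,-0.15]],
    [0.01,[0,0,0],[0,0,0]],
    [0.01,[0,0,0],[0,0,0]],
    [0.01,[0,0,0],[0,0,0]],
    [0.01,[0,0,0],[0,0,0]],
  ],
  force=80,
)

```text
t: 3.75
tcp_pos: [0.4456, -0.214, 0.0163]
tcp_rot: [-0.554, -0.438, 0.555, -0.44]
force: [0.1, 0.5, -2.1]
finger_gap: 0.243
```

```bash
python3 - <<'E'
from plan import *
info()
E
```

```text
t 3.75 tcp [ 0.4456 -0.214   0.0163] yaw_y -13.30 xdown [ 0.001  -0.0022 -1.    ] j [-6.100e-01  3.350e-01 -4.990e-01  7.350e-01 -1.000e-03  1.193e+00] gap 0.243 F [ 0.1  0.5 -2.1] T [ 0.    0.02 -0.01]
```

Request:
carry_out(
  steps=[
    [0.01,[-0.02,0,0],[0,0,0]],
    [0.01,[-0.03,0,0],[0,0,0]],
    [0.01,[-0.03,0,0],[0,0,0]],
    [0.01,[-0.015,0,0],[0,0,0]],
    [0.01,[0,0,0],[0,0,0]],
  ],
)

```text
t: 4.17
tcp_pos: [0.4417, -0.2111, 0.1108]
tcp_rot: [-0.553, -0.442, 0.556, -0.436]
force: [0.8, 0.2, -2.3]
finger_gap: 0.243
```

```bash
python3 - <<'E'
from plan import *
info(); grab('wrist','w4')
E
```

```text
t 4.17 tcp [ 0.4417 -0.2111  0.1108] yaw_y -13.29 xdown [-0.0086  0.0045 -1.    ] j [-6.090e-01  2.310e-01 -3.730e-01  9.770e-01 -1.000e-03  1.194e+00] gap 0.243 F [ 0.8  0.2 -2.3] T [ 0.01 -0.06  0.04]
```

View pics/w4.png

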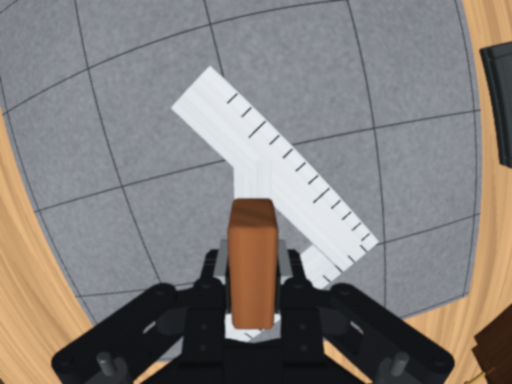

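```bash
python3 - <<'E'
from sq import *
from scipy.spatial.transform import Rotation as Ro
h,ax,ay=sq('w4',(378,241),(210,67),(326,288),.1025)
from bench import ctrl
s=ctrl.state();M=Ro.from_quat(s['tcp_rot']).as_matrix()
print('heel in tool',M.T@(np.r_[h,.1025]-s['tcp_pos'])*1e3,'nominal y +-77.8')
E
```

```text
angs 121.84419 32.164333 0.38671423327882376 0.8567989266576925 heel [ 0.51679605 -0.22771677] legs [np.float64(0.13829511922569995), np.float64(0.04415333265595549)]
heel in tool [ 6.27149812 77.23688177 -0.97113544] nominal y +-77.8
```

```bash
python3 - <<'E'
from plan import *
goto([.4503,.1917,.11],12.7,12)
E
```

```text
t 4.22 tcp [ 0.4415 -0.2109  0.1095] yaw_y -13.29 xdown [-0.0092  0.0049 -0.9999] j [-6.090e-01  2.320e-01 -3.740e-01  9.750e-01 -1.000e-03  1.194e+00] gap 0.244 F [ 1.1 -0.4 -2.6] T [-0.03 -0.04 -0.06]
mm [  0.1  -7.  -32.8] deg [-2.17 -0.16  0.58]
mm [ -0.   -5.8 -33.1] deg [-2.17  0.    0.  ]
mm [ -0.   -4.5 -33.3] deg [-2.17  0.    0.  ]
mm [ -0.   -3.2 -33.4] deg [-2.17  0.    0.  ]
mm [ -0.   -2.  -33.5] deg [-2.17  0.    0.  ]
mm [ -0.   -0.7 -33.6] deg [-2.17  0.    0.  ]
mm [ -0.    0.6 -33.6] deg [-2.17  0.    0.  ]
mm [ -0.    1.8 -33.5] deg [-2.17  0.    0.  ]
mm [ -0.    3.1 -33.4] deg [-2.17  0.    0.  ]
mm [ -0.    4.4 -33.3] deg [-2.17  0.    0.  ]
mm [ -0.    5.6 -33.1] deg [-2.17  0.    0.  ]
mm [ -0.    6.9 -32.9] deg [-2.17  0.    0.  ]
```

Request:
carry_out(
  steps=[
    [0.01,[0,-0.007,-0.02],[-2.2,0,0.6]],
    [0.01,[0,-0.006,-0.033],[-2.2,0,0]],
    [0.01,[0,-0.005,-0.033],[-2.2,0,0]],
    [0.01,[0,-0.003,-0.034],[-2.2,0,0]],
    [0.01,[0,-0.002,-0.034],[-2.2,0,0]],
  ],
)

```text
t: 4.63
tcp_pos: [0.4398, -0.0557, 0.1028]
tcp_rot: [-0.511, -0.49, 0.511, -0.487]
force: [1.6, -0.1, -3.3]
finger_gap: 0.247
```

```bash
python3 - <<'E'
from plan import *
goto([.4503,.1917,.11],12.7,8)
E
```

```text
t 4.63 tcp [ 0.4398 -0.0557  0.1028] yaw_y -2.58 xdown [-0.0029  0.0017 -1.    ] j [-3.080e-01  1.490e-01 -4.970e-01  9.270e-01  1.000e-03  1.308e+00] gap 0.247 F [ 1.6 -0.1 -3.3] T [ 0.   -0.04  0.01]
mm [ -0.9  -0.1 -30.9] deg [-1.91 -0.09  0.17]
mm [ -0.9   0.9 -30.9] deg [-1.91  0.    0.  ]
mm [ -0.9   2.  -30.9] deg [-1.91  0.    0.  ]
mm [ -0.9   3.  -30.8] deg [-1.91  0.    0.  ]
mm [ -0.9   4.  -30.7] deg [-1.91  0.    0.  ]
mm [ -0.9   5.  -30.5] deg [-1.91  0.    0.  ]
mm [ -0.9   6.1 -30.3] deg [-1.91  0.    0.  ]
mm [ -0.9   7.1 -30.1] deg [-1.91  0.    0.  ]
```

Request:
carry_out(
  steps=[
    [0.01,[-0.002,0,-0.031],[-1.9,0,0.2]],
    [0.01,[-0.002,0.001,-0.031],[-1.9,0,0]],
    [0.01,[-0.001,0.002,-0.031],[-1.9,0,0]],
    [0.01,[-0.001,0.003,-0.031],[-1.9,0,0]],
    [0.01,[-0.001,0.004,-0.031],[-1.9,0,0]],
  ],
)

```text
t: 5.05
tcp_pos: [0.438, 0.1082, 0.1008]
tcp_rot: [0.465, 0.535, -0.469, 0.527]
force: [0.8, -0.5, -2.4]
finger_gap: 0.243
```

```bash
python3 - <<'E'
from plan import *
goto([.4503,.1917,.10],12.7,3)
E
```

```text
t 5.05 tcp [0.438  0.1082 0.1008] yaw_y 7.36 xdown [-0.0137  0.0034 -0.9999] j [ 0.061  0.173 -0.474  0.937  0.004  1.503] gap 0.243 F [ 0.8 -0.5 -2.4] T [-0.   -0.06 -0.04]
mm [  0.3   7.6 -27.1] deg [-1.78 -0.3   0.75]
mm [  0.3   8.5 -26.8] deg [-1.78  0.    0.  ]
mm [  0.3   9.3 -26.6] deg [-1.78  0.    0.  ]
```

Request:
carry_out(
  steps=[
    [0.01,[0,0.007,-0.027],[-1.8,-0.3,0.7]],
    [0.01,[0,0.008,-0.027],[-1.8,0,0]],
    [0.01,[0,0.008,-0.022],[-1.8,0,0]],
    [0.01,[0,0,0],[0,0,0]],
    [0.01,[0,0,0],[0,0,0]],
  ],
)

```text
t: 5.47
tcp_pos: [0.4418, 0.196, 0.0913]
tcp_rot: [0.434, 0.559, -0.44, 0.552]
force: [-0.8, -0.5, -3.1]
finger_gap: 0.243
```

```bash
python3 - <<'E'
from plan import *
goto([.4503,.1917,.05],12.7,2)
E
```

```text
t 5.47 tcp [0.4418 0.196  0.0913] yaw_y 13.63 xdown [-0.0131 -0.001  -0.9999] j [ 0.25   0.24  -0.413  0.93   0.002  1.583] gap 0.243 F [-0.8 -0.5 -3.1] T [-0.04 -0.01 -0.  ]
mm [20.6  3.9  3.1] deg [ 0.46 -0.12  0.74]
mm [20.7  3.7  3.1] deg [0.46 0.   0.  ]
```

Request:
carry_out(
  steps=[
    [0.01,[0.01,0.008,0.006],[0.9,-0.1,0.7]],
    [0.01,[0.018,0,0],[0,0,0]],
    [0.01,[0.01,0,0],[0,0,0]],
    [0.01,[0,0,0],[0,0,0]],
  ],
)

```text
t: 5.8
tcp_pos: [0.4478, 0.1897, 0.0474]
tcp_rot: [0.44, 0.553, -0.444, 0.55]
force: [-1.2, 0.5, -2.2]
finger_gap: 0.251
```

```bash
python3 - <<'E'
from plan import *
goto([.4503,.1917,.05],12.7,1); grab('wrist','w5'); grab('top','t5')
im=cv2.imread('pics/t5.png');cv2.imwrite('pics/t5z.png',cv2.resize(im[180:295,135:255],None,fx=5,fy=5,interpolation=cv2.INTER_CUBIC))
E
```

```text
t 5.80 tcp [0.4478 0.1897 0.0474] yaw_y 12.60 xdown [-0.0066 -0.0021 -1.    ] j [ 0.236  0.289 -0.472  0.817 -0.     1.587] gap 0.251 F [-1.2  0.5 -2.2] T [-0.02  0.04  0.01]
mm [-2.6  2.8 -1.4] deg [-0.1   0.03  0.39]
```

View pics/w5.png

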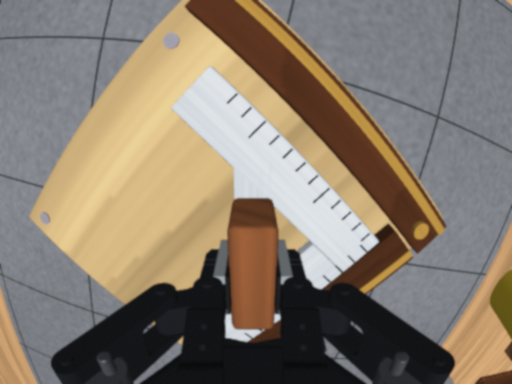

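View pics/t5z.png

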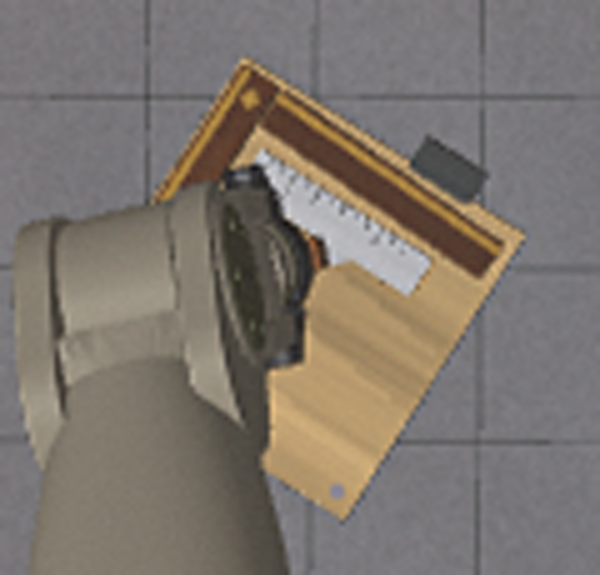

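```bash
python3 - <<'E'
from sq import *
im,d,K,R,t=load('w5'); g=cv2.GaussianBlur(cv2.cvtColor(im,cv2.COLOR_RGB2GRAY),(0,0),.7)
ang=lambda v:np.degrees(np.arctan2(v[1],v[0]))
h,ax,ay=sq('w5',(378,241),(210,67),(326,288),.039)
print(-R.T@t)
# fixed batten top inner edge: piecewise near the straight chord projected from known line
a=np.array([.5423,.2132]);x=np.array([-.8459,.5334])
P=np.array([np.r_[a+x*s,.026] for s in np.linspace(.005,.15,30)]);uv=wproj(P,K,R,t)
pts_=[]
for i in range(29):
    pts_+=list(edge(uv[i],uv[i+1],n=2,half=5,img=g))
f=fitl(wplane(np.array(pts_),.026,K,R,t));print('fixed ang',ang(f[1]),f[2])
n=np.array([-x[1],x[0]]); print('fixed offset from assumed corner mm',((f[0]-a)@n)*1e3,'heel in jig mm',(h-a)@x*1e3,(h-a)@n*1e3)
E
```

```text
angs 147.56863 57.996117 0.3774418804225254 0.11252423843030462 heel [0.52254605 0.20691098] legs [np.float64(0.1386850613582701), np.float64(0.043906594712541866)]
[0.43047766 0.27200546 0.19016166]
fixed ang -32.17128 0.13784461312451973
fixed offset from assumed corner mm 0.722905649495129 heel in jig mm 13.355302011313443 15.856635076057914
```

Request:
carry_out(
  steps=[
    [0.01,[0.012,0,0],[0,0,0.4]],
    [0.01,[0,0,0],[0,0,0]],
    [0.01,[0,0,0],[0,0,0]],
  ],
)

```text
t: 6.15
tcp_pos: [0.4493, 0.1888, 0.0381]
tcp_rot: [0.443, 0.551, -0.442, 0.552]
force: [-0.2, -0.7, -2.9]
finger_gap: 0.247
```

```bash
python3 - <<'E'
from plan import *
goto([.4503,.1917,.029],12.7,1)
E
```

```text
t 6.15 tcp [0.4493 0.1888 0.0381] yaw_y 12.46 xdown [ 2.9e-03  1.0e-04 -1.0e+00] j [ 2.330e-01  2.950e-01 -4.910e-01  7.820e-01 -1.000e-03  1.587e+00] gap 0.247 F [-0.2 -0.7 -2.9] T [-0.02 -0.02  0.03]
mm [ 9.1  1.5 -2.6] deg [-0.24  0.03 -0.16]
```

Request:
carry_out(
  steps=[
    [0.01,[0.005,0,-0.002],[-0.3,0,-0.15]],
    [0.01,[0.003,0,0],[0,0,0]],
    [0.01,[0,0,0],[0,0,0]],
    [0.01,[0,0,0],[0,0,0]],
  ],
)

```text
t: 6.48
tcp_pos: [0.4505, 0.1909, 0.0319]
tcp_rot: [0.442, 0.552, -0.441, 0.553]
force: [-0.5, -1.1, -3.9]
finger_gap: 0.247
```

```bash
python3 - <<'E'
from plan import *
goto([.4503,.1917,.029],12.75,1)
E
```

```text
t 6.48 tcp [0.4505 0.1909 0.0319] yaw_y 12.75 xdown [ 3.2e-03  2.0e-04 -1.0e+00] j [ 2.370e-01  3.060e-01 -4.940e-01  7.680e-01 -1.000e-03  1.585e+00] gap 0.247 F [-0.5 -1.1 -3.9] T [-0.01  0.   -0.02]
mm [ 2.9 -0.1 -0.8] deg [-0.    0.03 -0.18]
```

Request:
carry_out(
  steps=[
    [0.01,[0.0025,0,0],[0,0,-0.15]],
    [0.01,[0,0,0],[0,0,0]],
    [0.01,[0,0,0],[0,0,0]],
  ],
)

```text
t: 6.73
tcp_pos: [0.4511, 0.1912, 0.0297]
tcp_rot: [0.442, 0.552, -0.441, 0.553]
force: [0.5, 0.5, -2.7]
finger_gap: 0.243
```

```bash
python3 - <<'E'
from plan import *
goto([.4669,.1955,.0287],12.7,1)
E
```

```text
t 6.73 tcp [0.4511 0.1912 0.0297] yaw_y 12.77 xdown [ 1.4e-03 -2.0e-04 -1.0e+00] j [ 0.237  0.311 -0.493  0.765 -0.     1.585] gap 0.243 F [ 0.5  0.5 -2.7] T [ 0.02  0.08 -0.02]
mm [ 1.  16.4 -0.7] deg [ 0.07  0.03 -0.08]
```

Request:
carry_out(
  steps=[
    [0.01,[0.0007,0.004,0],[0,0,0]],
    [0.01,[0,0.003,0],[0,0,0]],
    [0.01,[0,0.003,0],[0,0,0]],
    [0.01,[0,0,0],[0,0,0]],
  ],
)

```text
t: 7.07
tcp_pos: [0.4611, 0.1937, 0.0288]
tcp_rot: [0.441, 0.552, -0.441, 0.552]
force: [-0.1, 0.4, -1.9]
finger_gap: 0.244
```

```bash
python3 - <<'E'
from plan import *
goto([.4669,.1955,.0287],12.7,1)
E
```

```text
t 7.07 tcp [0.4611 0.1937 0.0288] yaw_y 12.76 xdown [ 1.e-04 -1.e-04 -1.e+00] j [ 0.237  0.33  -0.468  0.773 -0.     1.585] gap 0.244 F [-0.1  0.4 -1.9] T [0.04 0.04 0.  ]
mm [ 0.1  6.1 -0.5] deg [ 0.06  0.01 -0.  ]
```

Request:
carry_out(
  steps=[
    [0.01,[0,0.003,0],[0,0,0]],
    [0.01,[0,0.002,0],[0,0,0]],
    [0.01,[0,0,0],[0,0,0]],
  ],
)

```text
t: 7.32
tcp_pos: [0.465, 0.1948, 0.0285]
tcp_rot: [0.44, 0.553, -0.442, 0.552]
force: [-1.8, -0.6, -0.2]
finger_gap: 0.246
```

```bash
python3 - <<'E'
from plan import *
goto([.4669,.1955,.0287],12.7,1)
E
```

```text
t 7.32 tcp [0.465  0.1948 0.0285] yaw_y 12.77 xdown [-3.1e-03 -4.0e-04 -1.0e+00] j [ 0.237  0.339 -0.455  0.78   0.     1.585] gap 0.246 F [-1.8 -0.6 -0.2] T [-0.08  0.21  0.01]
mm [-0.2  2.  -0.3] deg [ 0.07 -0.01  0.18]
```

Request:
carry_out(
  steps=[
    [0.01,[0,0.002,0],[0,0,0.15]],
    [0.01,[0,0.002,0],[0,0,0]],
    [0.01,[0,0.002,0],[0,0,0]],
  ],
)

```text
t: 7.57
tcp_pos: [0.4651, 0.1948, 0.0288]
tcp_rot: [0.438, 0.555, -0.444, 0.55]
force: [-6.9, -1.6, 6.8]
finger_gap: 0.243
```

```bash
python3 - <<'E'
from plan import *
goto([.4669,.1955,.0287],12.7,1)
E
```

```text
t 7.57 tcp [0.4651 0.1948 0.0288] yaw_y 12.79 xdown [-0.0103 -0.0027 -0.9999] j [ 0.237  0.344 -0.446  0.791 -0.     1.585] gap 0.243 F [-6.9 -1.6  6.8] T [-0.25  1.14 -0.06]
mm [ 0.1  1.9 -0.3] deg [0.09 0.02 0.61]
```

```bash
python3 - <<'E'
from plan import *
grab('wrist','w6'); grab('top','t6');info()
im=cv2.imread('pics/t6.png');cv2.imwrite('pics/t6z.png',cv2.resize(im[180:295,135:255],None,fx=5,fy=5,interpolation=cv2.INTER_CUBIC))
E
```

```text
t 7.67 tcp [0.4651 0.1948 0.0289] yaw_y 12.80 xdown [-0.0103 -0.0027 -0.9999] j [ 0.237  0.344 -0.446  0.791 -0.     1.585] gap 0.244 F [-8.  -1.5  5.3] T [-0.29  1.11 -0.1 ]
```

View pics/w6.png

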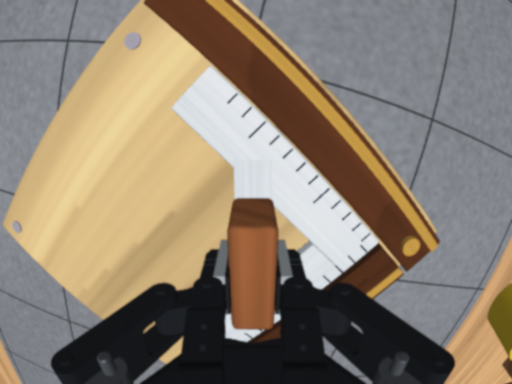

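View pics/t6z.png

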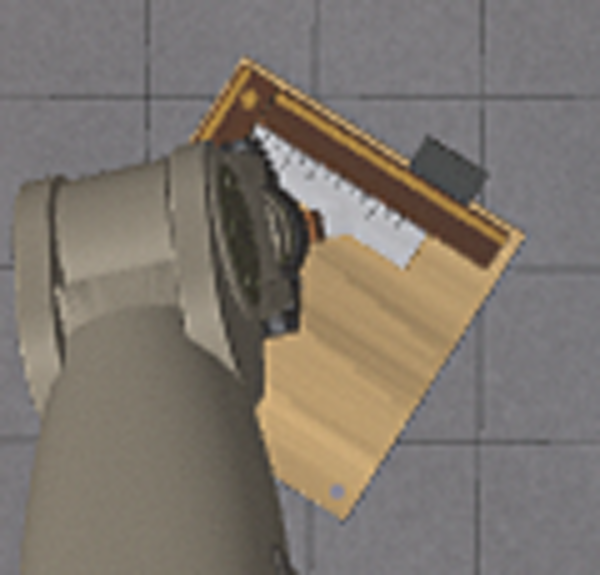

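Request:
carry_out(
  steps=[
    [0.01,[-0.0005,0.004,0],[0,0,0.6]],
    [0.01,[-0.0003,0.005,0],[0,0,0.6]],
  ],
)

```text
t: 7.83
tcp_pos: [0.4653, 0.1952, 0.0284]
tcp_rot: [0.44, 0.554, -0.442, 0.552]
force: [-16.1, -3.3, 12.5]
finger_gap: 0.244
```

```bash
python3 - <<'E'
from plan import *
goto([.4669,.1955,.0287],12.7,1)
from meas import edge,inter
im,d,K,R,t=load('t6');g=cv2.cvtColor(im,cv2.COLOR_RGB2GRAY)
c5=lambda u,v:((u+.5)/5-.5+135,(v+.5)/5-.5+180)
for a,b in((c5(425,238),c5(488,268)),(c5(262,127),c5(488,268)),(c5(285,105),c5(505,240))):
    f=fitl(plane(edge(a,b,img=g,half=2),.026,K,R,t));print(np.degrees(np.arctan2(f[1][1],f[1][0])),f[2])
E
```

```text
t 7.83 tcp [0.4653 0.1952 0.0284] yaw_y 12.82 xdown [-0.0048 -0.0012 -1.    ] j [ 0.238  0.341 -0.452  0.783 -0.     1.585] gap 0.244 F [-16.1  -3.3  12.5] T [-0.57  2.62 -0.1 ]
mm [-0.3  1.6  0. ] deg [0.12 0.01 0.28]
57.40633 0.2532832504918512
57.791622 0.37736862706261887
58.35143 0.9728946690895524
```

Request:
carry_out(
  steps=[
    [0.01,[-0.0012,0.006,0],[0,0,0.5]],
    [0.01,[-0.0012,0.006,0],[0,0,0.5]],
  ],
)

```text
t: 8.0
tcp_pos: [0.4656, 0.1955, 0.0288]
tcp_rot: [0.439, 0.554, -0.443, 0.551]
force: [-13.7, -2.6, 4.6]
finger_gap: 0.25
```

```bash
python3 - <<'E'
from plan import *
goto([.4669,.1955,.0287],12.7,1)
E
```

```text
t 8.00 tcp [0.4656 0.1955 0.0288] yaw_y 12.84 xdown [-0.0073 -0.002  -1.    ] j [ 0.239  0.343 -0.448  0.788 -0.     1.585] gap 0.250 F [-13.7  -2.6   4.6] T [-0.45  2.4  -0.22]
mm [0.1 1.2 0.3] deg [0.14 0.02 0.43]
```

Request:
carry_out(
  steps=[
    [0.01,[-0.0008,0.008,0],[0,0,0.6]],
    [0.01,[-0.0005,0.008,0],[0,0,0.6]],
    [0.01,[-0.0005,0.008,0],[0,0,0.6]],
  ],
  force=110,
)

```text
t: 8.25
tcp_pos: [0.4658, 0.1957, 0.0291]
tcp_rot: [0.436, 0.556, -0.446, 0.55]
force: [-22.6, -5.7, 19.8]
finger_gap: 0.244
```

```bash
python3 - <<'E'
from plan import *
info(); grab('wrist','w7'); grab('top','t7');grab('scene','s7');info()
im=cv2.imread('pics/t7.png');cv2.imwrite('pics/t7z.png',cv2.resize(im[180:295,135:255],None,fx=5,fy=5,interpolation=cv2.INTER_CUBIC))
from meas import edge,inter
for tag in('t6','t7'):
  im,d,K,R,t=load(tag);g=cv2.cvtColor(im,cv2.COLOR_RGB2GRAY)
  c5=lambda u,v:((u+.5)/5-.5+135,(v+.5)/5-.5+180)
  for a,b in((c5(262,127),c5(488,268)),(c5(330,170),c5(488,268))):
    f=fitl(plane(edge(a,b,img=g,half=2),.026,K,R,t));print(np.degrees(np.arctan2(f[1][1],f[1][0])),f[2])
E
```

```text
t 8.25 tcp [0.4658 0.1957 0.0291] yaw_y 12.87 xdown [-0.0162 -0.0057 -0.9999] j [ 0.24   0.35  -0.436  0.802 -0.002  1.586] gap 0.244 F [-22.6  -5.7  19.8] T [-0.84  3.41 -0.21]
t 8.40 tcp [0.4658 0.1957 0.0291] yaw_y 12.87 xdown [-0.0161 -0.0056 -0.9999] j [ 0.24   0.35  -0.436  0.801 -0.002  1.586] gap 0.236 F [-23.   -6.4  19.3] T [-0.9   3.43 -0.24]
57.791622 0.37736862706261887
57.968586 0.4485374889752402
57.87039 0.4221455950582062
57.869568 0.3674339945607718
```

View pics/w7.png

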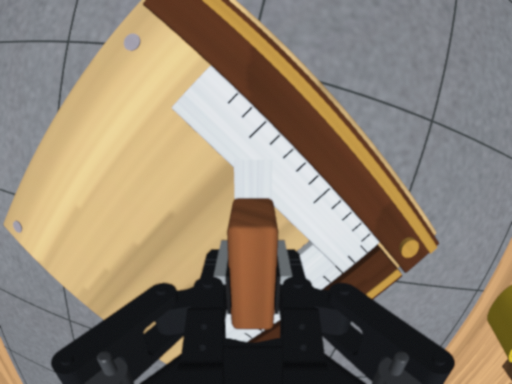

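View pics/t7z.png

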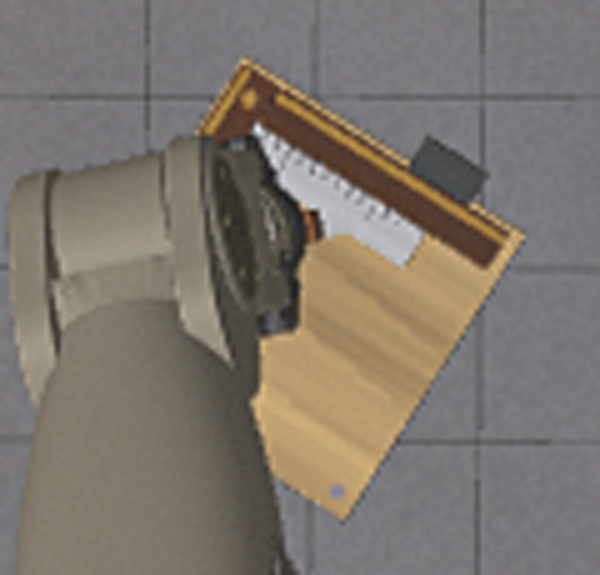

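View pics/s7.png

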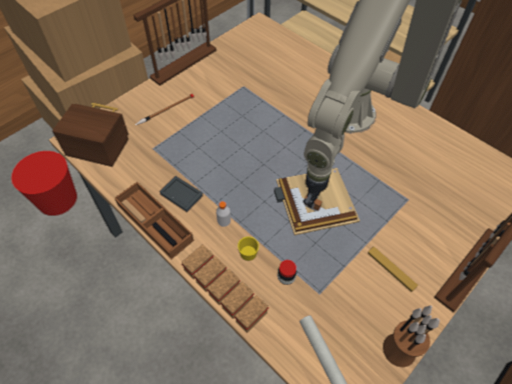

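Request:
carry_out(
  steps=[
    [0.01,[-0.0005,0.005,0],[0,0,2.0]],
    [0.01,[-0.0005,0.006,0],[0,0,1.5]],
  ],
)

```text
t: 8.57
tcp_pos: [0.4658, 0.1958, 0.0288]
tcp_rot: [0.447, 0.547, -0.434, 0.559]
force: [-15.2, -5.3, 24.5]
finger_gap: 0.239
```

```bash
python3 - <<'E'
from plan import *
info()
E
```

```text
t 8.57 tcp [0.4658 0.1958 0.0288] yaw_y 12.89 xdown [ 0.0253  0.0034 -0.9997] j [ 0.241  0.321 -0.482  0.742 -0.003  1.587] gap 0.239 F [-15.2  -5.3  24.5] T [-1.24  4.94 -0.19]
```

Request:
carry_out(
  steps=[
    [0.01,[-0.001,0.002,0],[0,0,-1.3]],
    [0.01,[-0.0005,0.003,0],[0,0,0]],
  ],
)

```text
t: 8.73
tcp_pos: [0.4657, 0.1958, 0.0303]
tcp_rot: [0.439, 0.553, -0.442, 0.553]
force: [-7.0, -2.6, 0.2]
finger_gap: 0.24
```

```bash
python3 - <<'E'
from plan import *
goto([.466,.196,.0287],12.8,1)
E
```

```text
t 8.73 tcp [0.4657 0.1958 0.0303] yaw_y 12.90 xdown [-0.0027 -0.0036 -1.    ] j [ 0.241  0.339 -0.449  0.786 -0.003  1.586] gap 0.240 F [-7.  -2.6  0.2] T [-0.3   1.35 -0.22]
mm [ 1.6  0.3 -0.1] deg [0.1  0.17 0.2 ]
```

Request:
carry_out(
  steps=[
    [0.01,[0.0008,0.005,0],[0,0.15,0.3]],
    [0.01,[0,0.006,0],[0,0,0.3]],
  ],
)

```text
t: 8.9
tcp_pos: [0.4657, 0.1958, 0.0287]
tcp_rot: [0.437, 0.555, -0.444, 0.55]
force: [-22.8, -6.3, 23.6]
finger_gap: 0.24
```

```bash
python3 - <<'E'
from plan import *
goto([.466,.196,.0287],12.8,1)
E
```

```text
t 8.90 tcp [0.4657 0.1958 0.0287] yaw_y 12.90 xdown [-0.0121 -0.0038 -0.9999] j [ 2.390e-01  3.470e-01 -4.420e-01  7.950e-01 -1.000e-03  1.585e+00] gap 0.240 F [-22.8  -6.3  23.6] T [-0.95  3.43 -0.21]
mm [ 0.   0.3 -0.2] deg [0.1  0.06 0.72]
```

Request:
carry_out(
  steps=[
    [0.01,[-0.0012,0.004,0],[0,0,0.8]],
    [0.01,[-0.0004,0.004,0],[0,0,0.3]],
  ],
)

```text
t: 9.07
tcp_pos: [0.4658, 0.1958, 0.0288]
tcp_rot: [0.438, 0.554, -0.443, 0.552]
force: [-13.1, -3.0, 10.6]
finger_gap: 0.238
```

```bash
python3 - <<'E'
from plan import *
goto([.466,.196,.0287],12.8,1)
E
```

```text
t 9.07 tcp [0.4658 0.1958 0.0288] yaw_y 12.89 xdown [-0.007  -0.0031 -1.    ] j [ 2.400e-01  3.440e-01 -4.470e-01  7.880e-01 -1.000e-03  1.586e+00] gap 0.238 F [-13.1  -3.   10.6] T [-0.57  2.15 -0.21]
mm [ 0.1  0.3 -0.1] deg [0.09 0.08 0.43]
```

```bash
python3 - <<'E'
from plan import *
grab('wrist','w8');grab('top','t8');info()
im=cv2.imread('pics/w8.png');cv2.imwrite('pics/w8z.png',cv2.resize(im[50:300,180:430],None,fx=2.3,fy=2.3,interpolation=cv2.INTER_CUBIC))
from meas import edge
im,d,K,R,t=load('t8');g=cv2.cvtColor(im,cv2.COLOR_RGB2GRAY)
c5=lambda u,v:((u+.5)/5-.5+135,(v+.5)/5-.5+180)
f=fitl(plane(edge(c5(262,127),c5(488,268),img=g,half=2),.026,K,R,t));print('swing',np.degrees(np.arctan2(f[1][1],f[1][0])))
a=cv2.imread('pics/top0.png').astype(int);b=cv2.imread('pics/t8.png').astype(int)
m=(np.abs(a-b).max(2)>40).astype(np.uint8);m=cv2.morphologyEx(m,cv2.MORPH_OPEN,np.ones((2,2)))
n,_,s,_=cv2.connectedComponentsWithStats(m);print(s[1:][s[1:,4]>8])
E
```

```text
t 9.17 tcp [0.4658 0.1958 0.0289] yaw_y 12.89 xdown [-0.0074 -0.0032 -1.    ] j [ 2.400e-01  3.440e-01 -4.460e-01  7.890e-01 -1.000e-03  1.586e+00] gap 0.241 F [-11.7  -2.5   7.1] T [-0.46  1.93 -0.17]
swing 57.88725
[[ 135  206   98  178 6931]
 [ 210  210    2    5   10]
 [ 282  213   53   37  619]
 [ 145  217    3   15   30]
 [ 218  217   11    6   22]
 [ 230  223    8    8   26]
 [ 146  233    4    6   12]
 [   0  331   73   53 1746]
 [ 272  360    4    4   13]
 [ 237  366   23   14  152]
 [ 275  371    9   13   58]]
```

View pics/w8z.png

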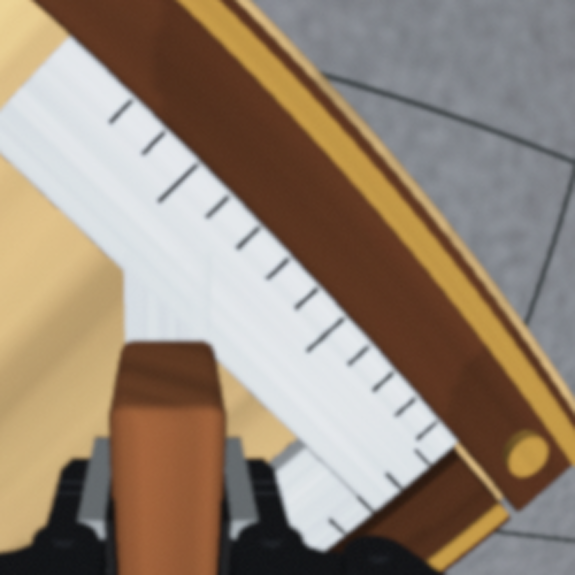

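The zoomed view shows the heel in the corner at about (450,447), with both outer edges against the battens and no board visible between. Nothing else on the table moved. I'm handing it in.

```bash
python3 - <<'E'
from plan import *
print(ctrl.job_done()); info()
E
```

```text
the job is handed in; nothing more can be done
None
the job is handed in; nothing more can be done
```

I gripped the square by its wooden grip and turned it about 26°. I then lowered it inside the corner and pressed it in along the diagonal until the leaning batten was against its stop. The job was handed in at about 9.2 s, with the square still gripped and pressed.

**Last checks**
- **Angle:** the leaning batten's inner edge measures 57.9° in the top view. Square with the fixed batten would be 57.8°, so the remaining difference is within measurement error. It started about 2.5° out.
- **Contact:** no gap shows between the square's outer edges and the battens in the wrist picture, and the heel is in the corner.
- **Force:** the diagonal push was about 12 N, roughly 8.5 N on each batten, with a light downward press of about 10 N on the board. It had eased from 13 N to 12 N over the last pictures.
- **Other objects:** comparing the top pictures from start and end shows no change among the bystanders.

**Less exact**
- **Tilt:** the gripper ended tilted about 0.5°. It reached about 1.5° for a moment while I was pressing, and I corrected it.
- **Stopping point:** the tool stopped about 1 mm short of where I had computed the corner, which is within the camera calibration error.

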